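# Press the sample pallet down and slide it under the drag leaf into the print nest

## Task

The orange sample pallet stands raised on the sprung bed of the print nest, too high to go under the grey bridge. With a fingertip on its black thumb pad press it down firmly, keep pressing and push it along the channel, under the bridge and the brass leaf spring, until its nose is fully home against the red stop; then let go and move clear. Do not grip or lift the pallet, do not touch the leaf spring, and leave the other things where they are.

Things in the scene. Friction and masses are not known exactly. Their poses are not given: they have to be found in the camera images.
- nest: fixed print nest: dark base plate 300 x 200 x 12 mm with a straight channel 55 mm wide between two aluminium rails (tops at z = 36 mm, 83 mm over their outsides). Origin: on the table, channel centre line, below the near face of the bridge. x axis: along the channel, the way the pallet slides in; z up. Sprung bed at x = -140 to -15 mm, dock floor beyond it at z = 22 mm, red stop's face at x = 70 mm
- nest_lip (a point): lower near edge of the grey bridge that crosses the channel, on the centre line, 35.5 mm above the table: the pallet's top must be below it to pass. The bridge reaches 18 mm beyond this point, its top is 57 mm above the table, it is 115 mm wide. Axes as the nest
- nest_stop (a point): centre of the red end stop's face, 27 mm above the table and 70 mm beyond the lip edge, where the pallet's nose must end; axes as the nest
- pallet: orange pallet, loose: 130 mm long, 50 mm wide, 10 mm thick, 0.18 to 0.29 kg. It lies on the raised sprung bed, along the channel, nose towards the bridge, its top 41 mm above the table. Origin: centre of its underside; x axis towards the nose, z up
- pallet_pad (a point): centre of the black thumb pad (32 mm long, 42 mm wide) on top of the orange pallet, 46 mm behind the pallet's centre. A cross rib 5 mm high and 4 mm thick stands just ahead of it, its rear face 18 mm ahead of this point, for a fingertip to push on. Axes as the pallet
- pallet_nose (a point): middle of the orange pallet's front end face, half-way up its thickness, 111 mm ahead of the pad point; axes as the pallet. Home when it meets nest_stop
- bed_plate (a joint): sprung bed (steel plate) under the pallet: how far it is pressed down, m. 0 raised, 0.009 bottomed, level with the dock floor. It pushes up with 5 N at 0 and 1 N more per mm; the pallet's weight alone does not sink it. The pallet clears the bridge once pressed down over 5.5 mm. When let go docked, bridge and leaf hold the pallet; its rear rises a few mm
- leaf_blade (a joint): brass drag leaf spring, 34 mm wide, 40 mm long, hinged on the far face of the bridge and sloping down and away from it over the dock: angle lifted, rad. 0 with the dock empty, about 0.1 with the pallet under it. It presses on the pallet with about 2 to 5 N and drags on it
- spare_pallet: bystander, loose: blue spare pallet, same shape as the orange one. Origin: underside
- thumbscrew: bystander, loose: knurled black thumbscrew, 26 mm across, 28 mm tall, standing on the nest's base plate (z = 12 mm). Origin: underside
- sample_jar: bystander, loose: amber jar, 30 mm across, 38 mm tall, standing on the nest's base plate. Origin: underside
- fluid_bottle: bystander, loose: white fluid bottle, 72 mm across, 170 mm tall. Origin: underside
- driver: bystander, loose: screwdriver lying on the table. Origin: underside
- spanner: bystander, loose: spanner lying on the table. Origin: underside
- parts_cup: bystander, loose: grey cup, 70 mm across, 70 mm tall. Origin: underside

How it is judged:
On the way, in this order (a step that is already met when the one before it is completed fails the run):
1. the pallet is pressed down on its bed by a finger, in front of the bridge (value of joint bed_plate above 0.005 m and contact force between the fingers and pallet above 3 N and x of pallet_nose in the frame of nest below 0.005 m), for 0.05 s.
2. still pressed down by the finger, its nose has gone in under the leaf (value of joint bed_plate above 0.003 m and contact force between the fingers and pallet above 3 N and x of pallet_nose in the frame of nest above 0.045 m and value of joint leaf_blade above 0.03 rad), for 0.02 s.
At the end, for the whole second after the job is handed in: the pallet's nose is within 5 mm of the end stop, down in the channel under the bridge and the leaf, the leaf bearing on it with more than 0.5 N, the pallet tilted less than 0.12 rad and at rest (x of pallet_nose in the frame of nest above 0.065 m and z of pallet_nose in the frame of nest between 0.02 and 0.034 m and value of joint leaf_blade above 0.03 rad and contact force between leaf_blade and pallet above 0.5 N and angle between pallet's own z axis and vertical below 0.12 rad and linear speed of pallet below 0.01 m/s); the robot touches nothing.
It fails at once if the pallet is lifted off its bed or out of the channel (z of pallet in the frame of nest above 0.043 m or angle between pallet's own z axis and vertical above 0.25 rad).
It fails at once if the leaf spring is touched with the robot (contact force between any of the fingers, the arm and leaf_blade above 1 N).
It fails at once if a bystander is moved more than 25 mm (distance of any of spare_pallet, thumbscrew, sample_jar, fluid_bottle, driver, spanner, parts_cup from where it was at the start of the episode above 0.025 m).
It also fails if it takes over 38 s, if anything falls off the work surface, if the arm or the gripper's body presses on something with over 40 N, if the wrist force passes 120 N, or if a joint passes its speed limit or range.

## Robot

A 6-joint arm with a two-finger parallel gripper is mounted at the origin on the work surface. World frame = base frame: x ahead of the robot, y to its left, z up, the work surface at z = 0. Lengths are in m, angles in rad, forces in N, time in s.
With the tool pointing down it reaches from about 0.25 to 0.725 m from the base axis. Payload 4 kg.
Tool frame: the origin (TCP) lies between the finger pads; the fingertips stand 11 mm ahead of it and the grasp point (between the pads) lies 8 mm behind it (bot.tip_extent is the distance from the TCP to the fingertips, in m); z points along the fingers, y is the line along which they close (so a half turn about z gives the same grasp; the last joint's range is limited). The gripper opens to 85 mm and grips with 20 to 120 N. Pads are 22 mm wide; open, the fingers measure 114 mm over their backs; the gripper's body (76 mm by 85 mm) begins 54 mm behind the grasp point. The pads swing forward as they close: fully open they stand 13 mm farther back than shut.
Start: joints at [1.131, 0.241, 0.005, 1.335, 0, 1.571], TCP at [0.213, 0.452, 0.242] pointing down, gripper open.
Joint ranges: [-2.72, 2.72], [-1.05, 1.87], [-1.09, 1.28], [-1.99, 2.15], [-1.42, 1.44], [-3.14, 3.14]. Speed limits (rad/s): [2.79, 2.79, 3.14, 3.14, 3.14, 3.14].

## Interface

Orientations are given as a unit quaternion [x, y, z, w].
In Python, from workcell import bot gives the robot as it stands. The module is installed in compiled form; this text tells all that it offers.
- The arm moves only by the tool drive_tool, never from a script. Its argument "rows" is a list of rows, each an object of numbers: "dx", "dy", "dz": the shift along the tool's x, y, z in units of 50 mm (1.0 is 50 mm); "wx", "wy", "wz": the turn, a rotation vector about the tool's x, y, z in units of 5 degrees (1.0 is 5 degrees); "hand": the finger opening in mm, from 0 to 85.4. A call has 1 to 20 rows; each row is the pose to reach, as a shift and turn from the pose commanded when the call began, along the tool's axes at that moment; what a row does not reach only later rows make up. A row lasts 1/10 s, in which the tool goes at most 50 mm and 8.59 degrees, less where a joint would pass 70% of its speed; a pose out of reach is approached as far as the arm can. A call with a gripper value outside its range is refused whole. The fingers move at their own pace and stop on an object; the grip force is fixed at half the most. Time passes only in rows, so rows that repeat a pose let the fingers close. It gives the time, the measured TCP pose, the force, the opening and the grip force at its end, in the units of the state.
- bot.get_obs(): the state, without advancing time (a new reading comes with each control period).
- bot.camera(name): name is "side" or "top"; returns the picture (400x640x3 uint8, red, green, blue); there is no depth.
- bot.get_calibration(name): a dict with "vfov" (degrees; the focal length in pixels is half the picture's height over the tangent of half this angle, whatever the lens; pixels are square), "cx", "cy" (the principal point, pixels), "k1" (the pictures are not rectified: a ray, as slopes to the right and down, at radius r is drawn at 1 + k1 r^2 times it, then the intrinsics apply), "origin" and "rotation" of the camera in the world. Camera axes: x right, y up, looking along -z (the intrinsics and any distortion apply to the point x, -y, -z); pixel columns grow to the right and rows downward; lengths in m; the calibration is good to about 2 mm. A picture is of the moment at which its call begins. get_calibration takes no time and is no camera call.
- bot.job_done(): hands the job in; it is judged then, once.
Trained networks look in the newest picture that a camera, given by its name, has taken for a name from the list of things; names that differ only in an ending like _2 or _b are one class to them, and where a whole thing is asked for, a point or a joint stands for the part that bears it (a point fixed in the world has none). Each returns a list of dicts, best first, with "score" (0 to 1); they miss things now and then, are a little off and sometimes report something else, mostly with a low value. They report only what shows in the picture. A call takes as long as a camera call.
- bot.look_for(camera, thing): "extent" ([centre column, centre row, width, height] in pixels, round what is visible of it).
- bot.outline_of(camera, thing): "region" (400x640 bool, what is visible of it) and "extent" ([centre column, centre row, width, height] in pixels, round what is visible of it).
The state is a dict: "clock": time; "joint_pos": joint angles; "joint_vel": joint speeds; "tau": joint torques, N m; "eef_pos": TCP position; "tool_rot": TCP orientation; "ft_force": force on the tool from outside, world axes, zero at the start; "ft_torque": the same for the moment, N m; "grip_width": finger opening in m; "grasp_force": force on a finger pad.
Only numpy, scipy, OpenCV 4.12 (cv2) and the standard library are available. Lean on these libraries where they do the work, as an engineer would, in place of code of your own. Each camera call takes 0.05 s, during which the arm holds its last target. There are 200 camera calls.

## Working session

There is one attempt and no reset: what is moved stays moved. The work goes in short steps, Python scripts to look and compute and a tool call to move; the robot and the scene stay as the last step left them, time stands still between calls to the robot, and variables do not carry over. Pictures are saved under pics/ and viewed, at most 10 in all, crops included, and the job is handed in when it is done.

Besides the shell and the picture viewer there is one more tool, called in YAML: its name, and indented under it one key for each argument. drive_tool: Moves the arm, as the interface text tells. Its arguments: {"type":"object","properties":{"rows":{"type":"array","items":{"type":"object","properties":{"dx":{"type":"number"},"dy":{"type":"number"},"dz":{"type":"number"},"wx":{"type":"number"},"wy":{"type":"number"},"wz":{"type":"number"},"hand":{"type":"number"}}}}},"required":["rows"]}

```bash
mkdir -p pics
cat > h.py <<'E'
import numpy as np, cv2
from workcell import bot
def K(n):
    c=bot.get_calibration(n); f=200/np.tan(np.radians(c['vfov'])/2); return c,f
def proj(n,P):
    c,f=K(n); p=(np.atleast_2d(P)-np.array(c['origin']))@np.array(c['rotation'])
    s=np.c_[p[:,0]/-p[:,2],-p[:,1]/-p[:,2]]; r2=(s**2).sum(1,keepdims=True)
    return s*(1+c['k1']*r2)*f+[c['cx'],c['cy']]
def onplane(n,uv,z):
    c,f=K(n); d=(np.atleast_2d(uv)-[c['cx'],c['cy']])/f; s=d.copy()
    for _ in range(20): s=d/(1+c['k1']*(s**2).sum(1,keepdims=True))
    v=np.c_[s[:,0],-s[:,1],-np.ones(len(s))]@np.array(c['rotation']).T; o=np.array(c['origin'])
    return o+v*((z-o[2])/v[:,2])[:,None]
E
python3 - <<'E'
from h import *
for n in('top','side'):
    cv2.imwrite(f'pics/{n}0.png',bot.camera(n)[:,:,::-1]); c=bot.get_calibration(n); print(n,c)
    for t in('pallet','nest','pallet_pad','thumbscrew','sample_jar','fluid_bottle','parts_cup','leaf_blade'):
        print(t,[(round(d['score'],2),np.round(d['extent']).tolist()) for d in bot.look_for(n,t)[:2]])
print(bot.get_obs())
E
```

```text
top {'vfov': 56.30081754399962, 'cx': 321.82969277807575, 'cy': 206.5867187684613, 'k1': -0.039566518180000884, 'origin': array([0.43834083, 0.01542577, 1.00072893]), 'rotation': array([ 0.03045197, -0.03678521, -0.70087264,  0.71168607])}
pallet [(0.64, [347.0, 197.0, 48.0, 25.0])]
nest [(0.67, [325.0, 196.0, 122.0, 84.0])]
pallet_pad [(0.98, [346.0, 197.0, 46.0, 28.0])]
thumbscrew []
sample_jar [(0.54, [185.0, 152.0, 54.0, 47.0]), (0.32, [348.0, 226.0, 5.0, 9.0])]
fluid_bottle [(0.55, [178.0, 216.0, 48.0, 33.0]), (0.41, [233.0, 173.0, 28.0, 26.0])]
parts_cup [(0.89, [232.0, 174.0, 27.0, 32.0])]
leaf_blade [(0.49, [300.0, 194.0, 10.0, 16.0])]
side {'vfov': 48.674058838339086, 'cx': 317.76355154385465, 'cy': 198.5696006438627, 'k1': -0.0012504281281178473, 'origin': array([ 0.48826655, -0.90616521,  0.94553388]), 'rotation': array([ 0.39793611, -0.01186245, -0.01002713,  0.91728163])}
pallet [(0.83, [329.0, 226.0, 14.0, 40.0])]
nest [(0.55, [328.0, 227.0, 76.0, 80.0])]
pallet_pad [(0.64, [330.0, 229.0, 20.0, 35.0])]
thumbscrew [(0.71, [359.0, 146.0, 36.0, 21.0]), (0.38, [307.0, 232.0
[... 198 characters left out ...]
af_blade []
{'clock': 0.9, 'joint_pos': array([1.13100497e+00, 2.40564692e-01, 5.02814934e-03, 1.33518740e+00,
       1.31982735e-05, 1.57079905e+00]), 'joint_vel': array([-0.00117679,  0.00098203,  0.00050449,  0.00127946,  0.00071262,
       -0.00102508]), 'tau': array([ 1.18524094e-03, -3.72194839e+01,  2.52693915e+01,  8.65961429e-04,
        9.56448002e-05,  2.75086364e-06]), 'eef_pos': array([0.21287945, 0.45243806, 0.24233488]), 'tool_rot': array([2.18129143e-01, 9.75919913e-01, 3.67610804e-05, 1.45445093e-06]), 'ft_force': array([ 0.5706874 , -0.29177038, -0.01834767]), 'ft_torque': array([ 0.03533447,  0.02115701, -0.04681361]), 'grasp_force': 0.0, 'grip_width': 0.08497623345462714}
```

View pics/top0.png

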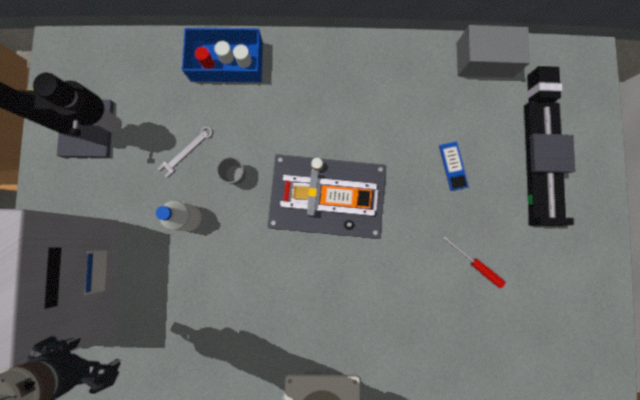

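View pics/side0.png

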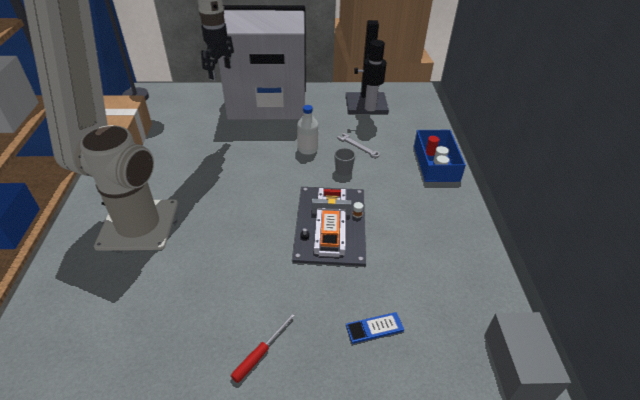

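The top view shows the nest around (327,196), with the channel running left, the red stop at (287,191), the bridge at x≈314, and the black pad at (366,199). The side view agrees, with the pad at (330,240). Next I'll crop in on both.

```bash
sed -i "s/c=bot.get_calibration(n); f=/c=dict(bot.get_calibration(n)); c['rotation']=Rotation.from_quat(c['rotation']).as_matrix(); f=/; 1a from scipy.spatial.transform import Rotation" h.py
python3 - <<'E'
from h import *
a=cv2.imread('pics/top0.png')[145:245,262:392]; b=cv2.imread('pics/side0.png')[180:270,285:375]
cv2.imwrite('pics/ct.png',cv2.resize(a,None,fx=6,fy=6,interpolation=cv2.INTER_CUBIC))
cv2.imwrite('pics/cs.png',cv2.resize(b,None,fx=6,fy=6,interpolation=cv2.INTER_CUBIC))
E
```

```text
(no output)
```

View pics/ct.png

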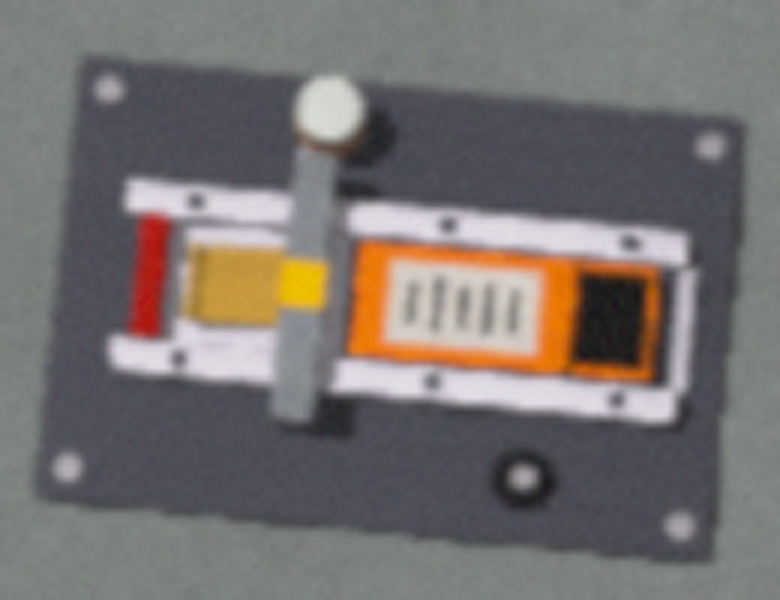

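View pics/cs.png

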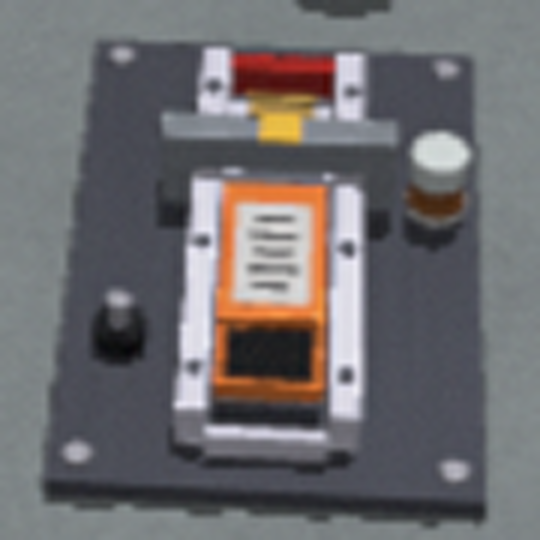

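The crops are clear. In the top crop the pad is centred at (609,319) and the pallet corners are (352,242), (660,270), (655,382) and (347,355). In the side crop the pad is at (270,354).

Run:
```python
from h import *
T=lambda p:(np.array(p,float)+.5)/6-.5+[262,145]
S=lambda p:(np.array(p,float)+.5)/6-.5+[285,180]
R=lambda a:print(np.round(a,4).tolist())
b=onplane('top',T([(80,57),(745,122),(712,562),(38,500)]),.012);R(b)
print('base c',b.mean(0),[np.linalg.norm(b[i]-b[i-1]) for i in range(4)])
d=(b[0]-b[1]+b[3]-b[2]);print('yaw',np.arctan2(d[1],d[0]))
p=onplane('top',T([(352,242),(660,270),(655,382),(347,355)]),.041);R(p);print('pal c',p.mean(0))
d=(p[0]-p[1]+p[3]-p[2]);print('yaw',np.arctan2(d[1],d[0]))
R(onplane('top',T([(609,319)]),.041));R(onplane('top',T([(137,275),(172,275)]),.036))
# side
s=onplane('side',S([(98,43),(472,57),(485,500),(45,488)]),.012);R(s)
print(s.mean(0));d=(s[0]-s[3]+s[1]-s[2]);print('yaw',np.arctan2(d[1],d[0]))
R(onplane('side',S([(270,354)]),.041)); R(onplane('side',S([(222,186),(326,186)]),.041))
```

```text
[[0.6728, 0.1357, 0.012], [0.6483, -0.1633, 0.012], [0.4511, -0.1484, 0.012], [0.4739, 0.1488, 0.012]]
base c [ 0.56152252 -0.00678215  0.012     ] [np.float64(0.1993504548157342), np.float64(0.30006272796736394), np.float64(0.19770769272047306), np.float64(0.29811085176727076)]
yaw 1.4915589272169427
[[0.5864, 0.0124, 0.041], [0.5764, -0.121, 0.041], [0.5277, -0.1189, 0.041], [0.5372, 0.0138, 0.041]]
pal c [ 0.55690232 -0.05341264  0.041     ]
yaw 1.497299579342248
[[0.5546, -0.099, 0.041]]
[[0.5712, 0.1054, 0.036], [0.5714, 0.0903, 0.036]]
[[0.4769, 0.147, 0.012], [0.6744, 0.1334, 0.012], [0.6496, -0.1627, 0.012], [0.4532, -0.1526, 0.012]]
[ 0.56351087 -0.00871547  0.012     ]
yaw 1.489646481129223
[[0.5555, -0.1001, 0.041]]
[[0.5374, 0.009, 0.041], [0.5879, 0.0083, 0.041]]
```

drive_tool:
  rows:
    - {"dx": -5.4, "dy": -3.5, "dz": 0, "wz": 7, "hand": 0}
    - {"dx": -5.4, "dy": -3.5, "dz": 0, "wz": 7, "hand": 0}
    - {"dx": -5.4, "dy": -3.5, "dz": 0, "wz": 7, "hand": 0}
    - {"dx": -5.4, "dy": -3.5, "dz": 0, "wz": 7, "hand": 0}
    - {"dx": -5.4, "dy": -3.5, "dz": 0, "wz": 7, "hand": 0}
    - {"dx": -5.4, "dy": -3.5, "dz": 0, "wz": 7, "hand": 0}
    - {"dx": -10.87, "dy": -7.02, "dz": 2.44, "wz": 13.86, "hand": 0}
    - {"dx": -10.87, "dy": -7.02, "dz": 2.44, "wz": 13.86, "hand": 0}
    - {"dx": -10.87, "dy": -7.02, "dz": 2.44, "wz": 13.86, "hand": 0}
    - {"dx": -10.87, "dy": -7.02, "dz": 2.44, "wz": 13.86, "hand": 0}
    - {"dx": -10.87, "dy": -7.02, "dz": 2.44, "wz": 13.86, "hand": 0}
    - {"dx": -10.87, "dy": -7.02, "dz": 2.44, "wz": 13.86, "hand": 0}
    - {"dx": -10.87, "dy": -7.02, "dz": 2.44, "wz": 13.86, "hand": 0}
    - {"dx": -10.87, "dy": -7.02, "dz": 2.44, "wz": 13.86, "hand": 0}
    - {"dx": -10.87, "dy": -7.02, "dz": 2.44, "wz": 13.86, "hand": 0}
    - {"dx": -10.87, "dy": -7.02, "dz": 2.44, "wz": 13.86, "hand": 0}
    - {"dx": -10.87, "dy": -7.02, "dz": 2.44, "wz": 13.86, "hand": 0}
    - {"dx": -10.87, "dy": -7.02, "dz": 2.44, "wz": 13.86, "hand": 0}

```text
invalid input at $.rows[0]: expected keys dx, dy, dz, wx, wy, wz, hand
```

Run:
```python
from h import *
o=bot.get_obs(); M=Rotation.from_quat(o['tool_rot']).as_matrix()
print(o['clock'],o['eef_pos'],M.round(3).tolist(),o['ft_force'],o['grip_width'],bot.tip_extent)
p=bot.camera('side')
cv2.imwrite('pics/s1.png',cv2.resize(p[140:270,265:395,::-1],None,fx=4.5,fy=4.5,interpolation=cv2.INTER_CUBIC))
tip=o['eef_pos']+M[:,2]*bot.tip_extent
print((proj('side',tip)-[265,140])*4.5)
```

```text
0.9 [0.21287945 0.45243806 0.24233488] [[-0.905, 0.426, 0.0], [0.426, 0.905, 0.0], [0.0, 0.0, -1.0]] [ 0.5706874  -0.29177038 -0.01834767] 0.08497623345462714 0.011
[[-199.27318554 -282.83541563]]
```

View pics/s1.png

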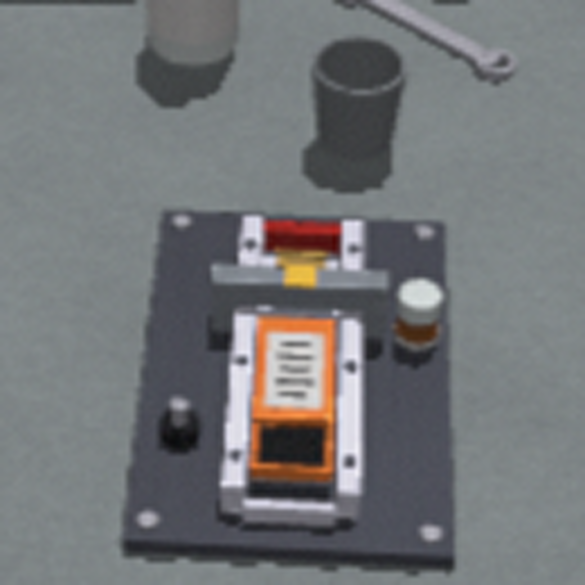

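The call was refused because every row needs all seven keys, so the arm hasn't moved. The picture shows the scene unchanged, with the pad at crop (292,447). I'll resend the rows in full.

drive_tool:
  rows:
    - {"dx": -5.4, "dy": -3.5, "dz": 0, "wx": 0, "wy": 0, "wz": 7, "hand": 0}
    - {"dx": -5.4, "dy": -3.5, "dz": 0, "wx": 0, "wy": 0, "wz": 7, "hand": 0}
    - {"dx": -5.4, "dy": -3.5, "dz": 0, "wx": 0, "wy": 0, "wz": 7, "hand": 0}
    - {"dx": -5.4, "dy": -3.5, "dz": 0, "wx": 0, "wy": 0, "wz": 7, "hand": 0}
    - {"dx": -5.4, "dy": -3.5, "dz": 0, "wx": 0, "wy": 0, "wz": 7, "hand": 0}
    - {"dx": -5.4, "dy": -3.5, "dz": 0, "wx": 0, "wy": 0, "wz": 7, "hand": 0}
    - {"dx": -10.87, "dy": -7.02, "dz": 2.44, "wx": 0, "wy": 0, "wz": 13.86, "hand": 0}
    - {"dx": -10.87, "dy": -7.02, "dz": 2.44, "wx": 0, "wy": 0, "wz": 13.86, "hand": 0}
    - {"dx": -10.87, "dy": -7.02, "dz": 2.44, "wx": 0, "wy": 0, "wz": 13.86, "hand": 0}
    - {"dx": -10.87, "dy": -7.02, "dz": 2.44, "wx": 0, "wy": 0, "wz": 13.86, "hand": 0}
    - {"dx": -10.87, "dy": -7.02, "dz": 2.44, "wx": 0, "wy": 0, "wz": 13.86, "hand": 0}
    - {"dx": -10.87, "dy": -7.02, "dz": 2.44, "wx": 0, "wy": 0, "wz": 13.86, "hand": 0}
    - {"dx": -10.87, "dy": -7.02, "dz": 2.44, "wx": 0, "wy": 0, "wz": 13.86, "hand": 0}
    - {"dx": -10.87, "dy": -7.02, "dz": 2.44, "wx": 0, "wy": 0, "wz": 13.86, "hand": 0}
    - {"dx": -10.87, "dy": -7.02, "dz": 2.44, "wx": 0, "wy": 0, "wz": 13.86, "hand": 0}
    - {"dx": -10.87, "dy": -7.02, "dz": 2.44, "wx": 0, "wy": 0, "wz": 13.86, "hand": 0}
    - {"dx": -10.87, "dy": -7.02, "dz": 2.44, "wx": 0, "wy": 0, "wz": 13.86, "hand": 0}
    - {"dx": -10.87, "dy": -7.02, "dz": 2.44, "wx": 0, "wy": 0, "wz": 13.86, "hand": 0}

```text
clock: 2.75
eef_pos: [0.5551, -0.0952, 0.1212]
tool_rot: [0.734, 0.68, 0.0, 0.0]
ft_force: [0.3, 0.3, 0.5]
grip_width: -0.0001
grasp_force: 0.0
```

drive_tool:
  rows:
    - {"dx": -0.02, "dy": 0, "dz": 0.6, "wx": 0, "wy": 0, "wz": 0, "hand": 0}
    - {"dx": -0.02, "dy": 0, "dz": 1.1, "wx": 0, "wy": 0, "wz": 0, "hand": 0}
    - {"dx": -0.02, "dy": 0, "dz": 1.18, "wx": 0, "wy": 0, "wz": 0, "hand": 0}
    - {"dx": -0.02, "dy": 0, "dz": 1.18, "wx": 0, "wy": 0, "wz": 0, "hand": 0}
    - {"dx": -0.02, "dy": 0, "dz": 1.18, "wx": 0, "wy": 0, "wz": 0, "hand": 0}

```text
clock: 3.25
eef_pos: [0.5561, -0.0973, 0.0628]
tool_rot: [0.734, 0.679, 0.001, 0.001]
ft_force: [0.4, 0.5, -0.7]
grip_width: -0.0001
grasp_force: 0.0
```

Run:
```python
from h import *
o=bot.get_obs(); M=Rotation.from_quat(o['tool_rot']).as_matrix()
print(o['clock'],o['eef_pos'],M.round(3).tolist(),o['ft_force'],o['grip_width'])
f=lambda p:cv2.resize(p[170:270,270:390,::-1],None,fx=5,fy=5,interpolation=cv2.INTER_CUBIC)
g=lambda p:cv2.resize(p[150:250,300:400,::-1],None,fx=3,fy=5,interpolation=cv2.INTER_CUBIC)
p=bot.camera('side');cv2.imwrite('pics/s2.png',f(p))
tip=o['eef_pos']+M[:,2]*bot.tip_extent
print((proj('side',tip)-[270,170])*5)
```

```text
3.25 [ 0.55612259 -0.09727827  0.0628196 ] [[0.078, 0.997, 0.002], [0.997, -0.078, -0.0], [-0.0, 0.002, -1.0]] [ 0.43873735  0.49151661 -0.74352468] -6.416175092335504e-05
[[299.50656134 325.76613171]]
```

View pics/s2.png

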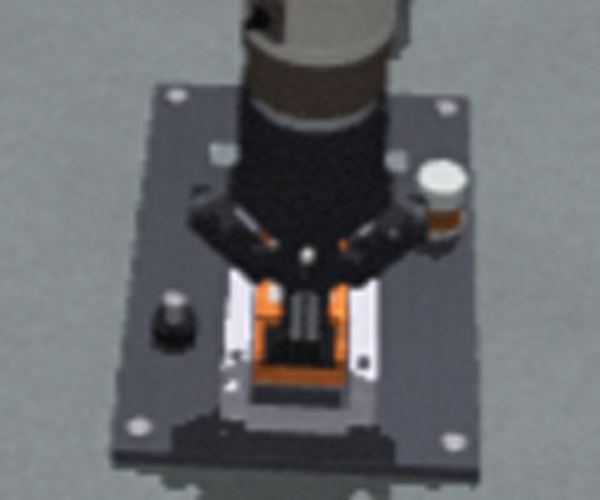

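The finger is centred over the black pad, with the tip at about (303,345) in the crop. Now I'll press down.

drive_tool:
  rows:
    - {"dx": 0, "dy": 0, "dz": 0.12, "wx": 0, "wy": 0, "wz": 0, "hand": 0}
    - {"dx": 0, "dy": 0, "dz": 0.2, "wx": 0, "wy": 0, "wz": 0, "hand": 0}
    - {"dx": 0, "dy": 0, "dz": 0.26, "wx": 0, "wy": 0, "wz": 0, "hand": 0}
    - {"dx": 0, "dy": 0, "dz": 0.32, "wx": 0, "wy": 0, "wz": 0, "hand": 0}
    - {"dx": 0, "dy": 0, "dz": 0.36, "wx": 0, "wy": 0, "wz": 0, "hand": 0}
    - {"dx": 0, "dy": 0, "dz": 0.36, "wx": 0, "wy": 0, "wz": 0, "hand": 0}

```text
clock: 3.9
eef_pos: [0.5558, -0.0977, 0.0444]
tool_rot: [0.734, 0.679, 0.001, 0.001]
ft_force: [-2.8, 0.9, 9.1]
grip_width: -0.0004
grasp_force: 4.5
```

drive_tool:
  rows:
    - {"dx": 0, "dy": 0, "dz": 0.08, "wx": 0, "wy": 0, "wz": 0, "hand": 0}
    - {"dx": 0, "dy": 0, "dz": 0.14, "wx": 0, "wy": 0, "wz": 0, "hand": 0}
    - {"dx": 0, "dy": 0, "dz": 0.14, "wx": 0, "wy": 0, "wz": 0, "hand": 0}
    - {"dx": 0, "dy": 0, "dz": 0.14, "wx": 0, "wy": 0, "wz": 0, "hand": 0}

```text
clock: 4.3
eef_pos: [0.556, -0.0978, 0.0426]
tool_rot: [0.734, 0.679, 0.001, 0.002]
ft_force: [-12.2, 1.9, 37.6]
grip_width: -0.0003
grasp_force: 18.7
```

drive_tool:
  rows:
    - {"dx": 0.0, "dy": 0, "dz": -0.06, "wx": 0, "wy": 0, "wz": 0, "hand": 0}
    - {"dx": 0.06, "dy": 0, "dz": -0.06, "wx": 0, "wy": 0, "wz": 0, "hand": 0}
    - {"dx": 0.12, "dy": 0, "dz": -0.06, "wx": 0, "wy": 0, "wz": 0, "hand": 0}
    - {"dx": 0.2, "dy": 0, "dz": -0.06, "wx": 0, "wy": 0, "wz": 0, "hand": 0}
    - {"dx": 0.3, "dy": 0, "dz": -0.06, "wx": 0, "wy": 0, "wz": 0, "hand": 0}
    - {"dx": 0.4, "dy": 0, "dz": -0.06, "wx": 0, "wy": 0, "wz": 0, "hand": 0}
    - {"dx": 0.5, "dy": 0, "dz": -0.06, "wx": 0, "wy": 0, "wz": 0, "hand": 0}

```text
clock: 5.0
eef_pos: [0.5603, -0.0776, 0.043]
tool_rot: [0.735, 0.678, -0.001, 0.006]
ft_force: [-0.6, -10.1, 14.3]
grip_width: -0.0002
grasp_force: 9.5
```

drive_tool:
  rows:
    - {"dx": 0.1, "dy": -0.02, "dz": 0.03, "wx": 0, "wy": 0, "wz": 0, "hand": 0}
    - {"dx": 0.2, "dy": -0.03, "dz": 0.04, "wx": 0, "wy": 0, "wz": 0, "hand": 0}
    - {"dx": 0.3, "dy": -0.03, "dz": 0.04, "wx": 0, "wy": 0, "wz": 0, "hand": 0}
    - {"dx": 0.4, "dy": -0.03, "dz": 0.04, "wx": 0, "wy": 0, "wz": 0, "hand": 0}
    - {"dx": 0.5, "dy": -0.03, "dz": 0.04, "wx": 0, "wy": 0, "wz": 0, "hand": 0}
    - {"dx": 0.6, "dy": -0.03, "dz": 0.04, "wx": 0, "wy": 0, "wz": 0, "hand": 0}

```text
clock: 5.6
eef_pos: [0.5629, -0.0498, 0.043]
tool_rot: [0.736, 0.677, -0.001, 0.009]
ft_force: [-2.0, -15.9, 23.1]
grip_width: 0.0
grasp_force: 13.5
```

drive_tool:
  rows:
    - {"dx": 0.1, "dy": -0.02, "dz": 0, "wx": 0, "wy": 0, "wz": 0, "hand": 0}
    - {"dx": 0.2, "dy": -0.03, "dz": 0, "wx": 0, "wy": 0, "wz": 0, "hand": 0}
    - {"dx": 0.3, "dy": -0.03, "dz": 0, "wx": 0, "wy": 0, "wz": 0, "hand": 0}
    - {"dx": 0.4, "dy": -0.03, "dz": 0, "wx": 0, "wy": 0, "wz": 0, "hand": 0}
    - {"dx": 0.4, "dy": -0.03, "dz": 0, "wx": 0, "wy": 0, "wz": 0, "hand": 0}

```text
clock: 6.1
eef_pos: [0.5633, -0.0302, 0.043]
tool_rot: [0.736, 0.677, -0.001, 0.01]
ft_force: [-0.7, -18.2, 23.6]
grip_width: 0.0001
grasp_force: 13.9
```

Run:
```python
from h import *
p=bot.camera('top');cv2.imwrite('pics/t3.png',cv2.resize(p[145:245,262:392,::-1],None,fx=6,fy=6,interpolation=cv2.INTER_CUBIC))
```

```text
(no output)
```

View pics/t3.png

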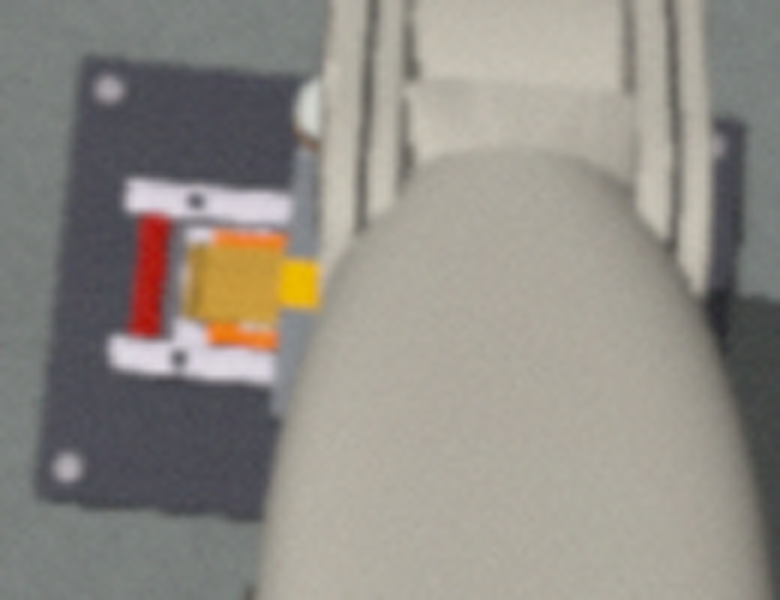

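The nose shows beside the leaf at crop x≈212, and the stop face is at ≈168, so about 20 mm remain. I'll keep pushing, slower near the stop.

drive_tool:
  rows:
    - {"dx": 0.1, "dy": -0.01, "dz": 0, "wx": 0, "wy": 0, "wz": 0, "hand": 0}
    - {"dx": 0.2, "dy": -0.01, "dz": 0, "wx": 0, "wy": 0, "wz": 0, "hand": 0}
    - {"dx": 0.3, "dy": -0.01, "dz": 0, "wx": 0, "wy": 0, "wz": 0, "hand": 0}
    - {"dx": 0.36, "dy": -0.01, "dz": 0, "wx": 0, "wy": 0, "wz": 0, "hand": 0}
    - {"dx": 0.42, "dy": -0.01, "dz": 0, "wx": 0, "wy": 0, "wz": 0, "hand": 0}
    - {"dx": 0.46, "dy": -0.01, "dz": 0, "wx": 0, "wy": 0, "wz": 0, "hand": 0}
    - {"dx": 0.46, "dy": -0.01, "dz": 0, "wx": 0, "wy": 0, "wz": 0, "hand": 0}

```text
clock: 6.85
eef_pos: [0.5643, -0.0104, 0.043]
tool_rot: [0.737, 0.676, -0.003, 0.012]
ft_force: [-1.5, -27.1, 23.6]
grip_width: 0.0002
grasp_force: 18.6
```

drive_tool:
  rows:
    - {"dx": 0.04, "dy": 0, "dz": 0, "wx": 0, "wy": 0, "wz": 0, "hand": 0}
    - {"dx": 0.1, "dy": 0, "dz": 0, "wx": 0, "wy": 0, "wz": 0, "hand": 0}
    - {"dx": 0.1, "dy": 0, "dz": 0, "wx": 0, "wy": 0, "wz": 0, "hand": 0}

```text
clock: 7.15
eef_pos: [0.5643, -0.01, 0.0431]
tool_rot: [0.738, 0.675, -0.007, 0.015]
ft_force: [-3.1, -38.2, 24.7]
grip_width: -0.0001
grasp_force: 24.0
```

Run:
```python
from h import *
p=bot.camera('top');cv2.imwrite('pics/t4.png',cv2.resize(p[165:215,270:330,::-1],None,fx=10,fy=10,interpolation=cv2.INTER_CUBIC))
```

```text
(no output)
```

View pics/t4.png

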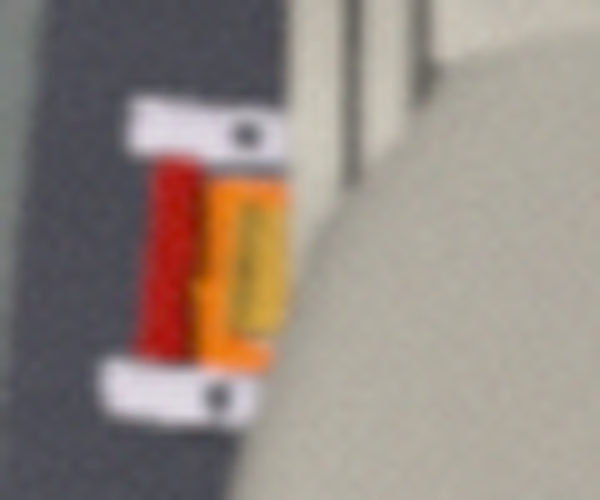

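The nose is hard against the red stop (crop x≈200), and force rose with no further motion. I'll ease the push and lift straight up.

drive_tool:
  rows:
    - {"dx": -0.06, "dy": 0, "dz": 0, "wx": 0, "wy": 0, "wz": 0, "hand": 0}
    - {"dx": -0.1, "dy": 0, "dz": 0, "wx": 0, "wy": 0, "wz": 0, "hand": 0}
    - {"dx": -0.1, "dy": 0, "dz": -0.06, "wx": 0, "wy": 0, "wz": 0, "hand": 0}
    - {"dx": -0.1, "dy": 0, "dz": -0.12, "wx": 0, "wy": 0, "wz": 0, "hand": 0}
    - {"dx": -0.13, "dy": 0, "dz": -0.2, "wx": 0, "wy": 0, "wz": 0, "hand": 0}
    - {"dx": -0.18, "dy": 0, "dz": -0.35, "wx": 0, "wy": 0, "wz": 0, "hand": 0}
    - {"dx": -0.3, "dy": 0, "dz": -0.8, "wx": 0, "wy": 0, "wz": 0, "hand": 0}
    - {"dx": -1, "dy": 0, "dz": -2, "wx": 0, "wy": 0, "wz": 0, "hand": 0}
    - {"dx": -2, "dy": 0, "dz": -3, "wx": 0, "wy": 0, "wz": 0, "hand": 0}
    - {"dx": -3, "dy": -1, "dz": -3, "wx": 0, "wy": 0, "wz": 0, "hand": 0}
    - {"dx": -4, "dy": -2, "dz": -3, "wx": 0, "wy": 0, "wz": 0, "hand": 0}
    - {"dx": -4, "dy": -3, "dz": -3, "wx": 0, "wy": 0, "wz": 0, "hand": 0}
    - {"dx": -4, "dy": -4, "dz": -3, "wx": 0, "wy": 0, "wz": 0, "hand": 0}
    - {"dx": -4, "dy": -4, "dz": -3, "wx": 0, "wy": 0, "wz": 0, "hand": 0}
    - {"dx": -4, "dy": -4, "dz": -3, "wx": 0, "wy": 0, "wz": 0, "hand": 0}
    - {"dx": -4, "dy": -4, "dz": -3, "wx": 0, "wy": 0, "wz": 0, "hand": 0}

```text
clock: 8.8
eef_pos: [0.3438, -0.1785, 0.1875]
tool_rot: [0.735, 0.678, 0.0, 0.0]
ft_force: [0.9, 0.1, 0.1]
grip_width: -0.0003
grasp_force: 0.0
```

Run:
```python
from h import *
p=bot.camera('top');cv2.imwrite('pics/t5.png',cv2.resize(p[145:245,262:392,::-1],None,fx=6,fy=6,interpolation=cv2.INTER_CUBIC))
print(bot.get_obs()['ft_force'])
```

```text
[ 0.14955196 -0.08525318  0.46545179]
```

View pics/t5.png

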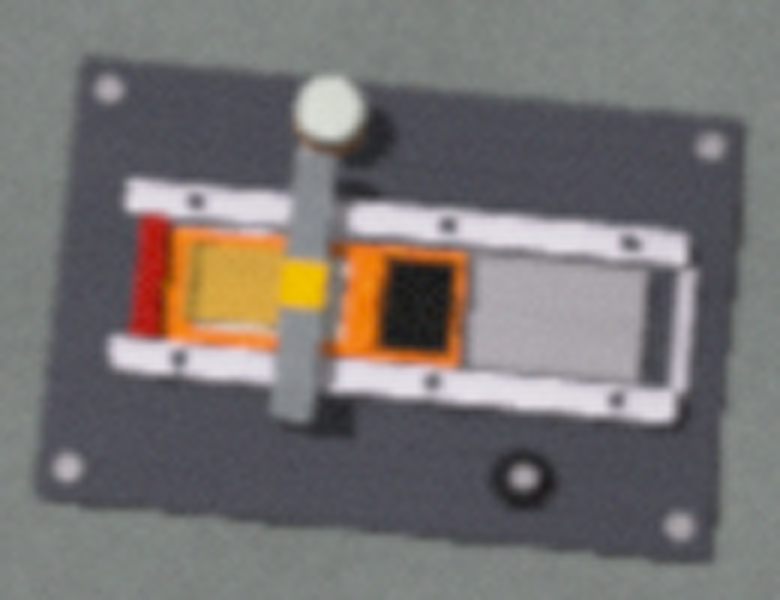

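The pallet's nose is against the red stop at crop x≈168, under the bridge and leaf. The jar and thumbscrew haven't moved, and the arm is clear.

```bash
python3 -c "
from workcell import bot
print(bot.job_done())"
```

```text
the job is handed in; nothing more can be done
None
```

I pressed the pallet down, pushed it under the bridge and leaf until its nose met the red stop, then moved the arm clear and handed the job in; no verdict came back.

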